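# Find the filter housing with the too shallow slot, using the depth gauge

### The job

One of the two aluminium filter housings was milled with its slot only about 5 mm deep instead of 11 mm. Find out which by checking a slot with the dial depth gauge: feel the sprung probe into the slot, press the base gently flat against the housing's top and hold it steady a second while you read. Then stand the gauge back on its stand with the probe hanging in the hole, and lay the shallow housing flat in the middle of the empty tray, leaving the other housing and everything else where they are.

Things in the scene. Friction and masses are not known exactly. Their poses are not given: they have to be found in the camera images.
- gauge_grip (a point): centre of the grey case of the dial depth gauge, where it is gripped: the case is 44 mm wide (y, flat sides to grip), 24 mm thick (x), 52 mm high, and its dial looks to +x. The point is 48 mm above the underside of the gauge's base; z is up along the gauge. The gauge is loose, about 0.23 kg, and stands on its stand at the start
- gauge_base (a point): centre of the underside of the gauge's steel base, which is a flat bar 64 mm (y) by 20 mm (x) by 8 mm thick and reaches 10 mm past the case at each end; between the base and the case is a 14 mm neck. The gauge is delicate: press it on a housing with 5 to 20 N in all (the spring included), never 25 N
- gauge_tip (a point): flat end of the gauge's round steel probe, 4 mm thick, on the gauge's axis; it stands 14 mm below the base's underside when nothing pushes on it
- probe (a joint): how far the probe is pushed up into the gauge (m): 0 when free, at most 0.013. With the base flat on a surface, the slot is 0.014 m less this value deep. The spring pushes with 3 N at first plus 0.12 N per mm. The dial's black hand turns with it (up when free, one turn in 20 mm) and the stem on top of the case rises with it
- gauge: the dial depth gauge as a whole; its origin and axes are those of gauge_base
- stand_top (a point): centre of the top of the gauge's stand: a grey plastic block 70 mm (x) by 96 mm (y) by 34 mm high, fixed to the bench, with a round hole 24 mm wide and 26 mm deep in the middle of its top, in which the probe hangs while the base rests on the top across the hole
- stand: the same stand; the origin is the centre of its underside, on the mat
- tray: empty black plastic tray, fixed, 170 by 170 mm outside, 28 mm high, walls 4 mm and floor about 4 mm thick; the origin is the centre of its underside, on the mat
- housing_a_centre (a point): centre (12 mm above its underside) of a milled aluminium filter housing: a block 84 mm (x) by 50 mm (y) by 24 mm high, with a brass coaxial connector reaching 12 mm out of each end (+x, -x). Loose on the mat, about 0.27 kg. Open in its flat top is a closed-ended slot 60 mm long (x, centred) and 6 mm wide (y), its middle up to 6 mm off the block's middle to +y or -y
- housing_b_centre (a point): centre of the other housing, of the same sizes and axes, its slot also up to 6 mm off the middle, to +y or -y. One of the two slots is 5 mm deep and the other 11 mm; which is which is not told
- housing_a: the whole housing of housing_a_centre, origin at the centre of its underside
- housing_b: the whole housing of housing_b_centre, origin at the centre of its underside
- lacquer: bystander: small square bottle of red sealing lacquer with a black cap, 23 mm wide, 62 mm high; origin under its centre. Leave it
- assembly: bystander: circuit assembly with a brass plate, 110 by 66 mm, 22 mm high; origin under its centre. Leave it
- jar: bystander: clear jar with a white cap, 46 mm wide, 48 mm high; origin under its centre. Leave it
- spool: bystander: steel spool 54 mm wide, 40 mm high; origin under its centre. Leave it
- driver: bystander: screwdriver 150 mm long, lying; leave it
- tweezers: bystander: steel tweezers 118 mm long, lying; leave them
Not all that is in view belongs to the job. What is shaped like the housing_a but orange, pink or turquoise is not meant.

How it is judged:
On the way:
1. the slot of one of the housings is measured: gauge base flat on the housing's top, probe on the floor of the slot, pressed with 5 to 25 N, for half a second (((z of gauge_base in the frame of housing_a_centre below 0.0128 m and angle between the z axis of gauge and the z axis of housing_a_centre, either way round below 0.035 rad and z of gauge_tip in the frame of housing_a_centre below 0.0082 m and contact force between gauge and housing_a above 5 N) or (z of gauge_base in the frame of housing_b_centre below 0.0128 m and angle between the z axis of gauge and the z axis of housing_b_centre, either way round below 0.035 rad and z of gauge_tip in the frame of housing_b_centre below 0.0022 m and contact force between gauge and housing_b above 5 N))), for 0.5 s.
At the end, for the whole second after the job is handed in: The housing with the 5 mm slot lies flat on the tray's floor, centre within 40 mm of the tray's; the gauge stands upright on its stand, base within 9 mm of the hole's axis; the other housing is upright within 25 mm of where it was; all at rest (horizontal distance between housing_a_centre and tray below 0.04 m and z of housing_a_centre in the frame of tray below 0.022 m and angle between each of housing_a, housing_b's own z axis and vertical below 0.1 rad and linear speed of each of housing_a, gauge, housing_b below 0.01 m/s and horizontal distance between gauge_base and stand_top below 0.009 m and z of gauge_base in the frame of stand_top below 0.002 m and angle between gauge's own z axis and vertical below 0.05 rad and distance of housing_b_centre from where it was at the start of the episode below 0.025 m); the robot touches nothing.
It fails at once if the gauge is pressed on a housing with more than 25 N (contact force between gauge and housing_a above 25 N or contact force between gauge and housing_b above 25 N).
It fails at once if a bystander (lacquer bottle, circuit assembly, jar, spool, screwdriver, tweezers) is moved by more than 30 mm (distance of any of lacquer, assembly, jar, spool, driver, tweezers from where it was at the start of the episode above 0.03 m).
It also fails if it takes over 61 s, if anything falls off the work surface, if the arm or the gripper's body presses on something with over 40 N, if the wrist force passes 120 N, or if a joint passes its speed limit or range.

### The arm

A 7-joint arm with a two-finger parallel gripper is mounted at the origin on the work surface. World frame = base frame: x ahead of the robot, y to its left, z up, the work surface at z = 0. Lengths are in m, angles in rad, forces in N, time in s.
With the tool pointing down it reaches from about 0.4 to 0.85 m from the base axis. Payload 10.4 kg.
Tool frame: the origin (TCP) lies between the finger pads; the fingertips stand 11 mm ahead of it and the grasp point (between the pads) lies 8 mm behind it; z points along the fingers, y is the direction in which the jaws open and shut (so a half turn about z gives the same grasp; the last joint's range is limited). The gripper opens to 87 mm and grips with 3 to 60 N. Pads are 19 mm wide; open, the fingers measure 117 mm over their backs; the gripper's body (75 mm by 190 mm) begins 51 mm behind the grasp point.
Start: joints at [1.16, 0.332, -0.065, 1.46, 0.022, 1.35, -0.088], TCP at [0.236, -0.579, 0.234] pointing down, gripper open.
Joint ranges: [-2.6, 2.6], [-0.5, 2.12], [-1.47, 1.34], [0.16, 2.42], [-1.27, 4.41], [0.06, 2.06], [-2.6, 2.6]. Speed limits (rad/s): [2.22, 2.22, 2.79, 2.79, 3.14, 3.14, 3.14].

### API

Orientations are given as a unit quaternion [x, y, z, w].
In Python, from bench import r, eyes gives the robot as it stands.
- The arm moves only by the shell command python3 -m inch 'ROWS' [FORCE]. ROWS is a JSON object of lists of equal length, an entry for each row: "translation": the shift along the world's x, y, z scaled (see below), a list of three; "rot": the turn, a rotation vector about the world's x, y, z scaled (see below), a list of three; "jaw": the finger opening in mm, from 0 to 87. In form: {"translation": [[tx, ty, tz], ...], "rot": [[ax, ay, az], ...], "jaw": [jaw, ...]}. A call has 1 to 20 rows; each row is the pose to reach, as a shift and turn from the pose measured when the call began; what a row does not reach only later rows make up. The controller multiplies each number of a shift by 100 mm and each number of a turn by 60 degrees. A row lasts 1/10 s, in which the tool goes at most 50 mm and 8.59 degrees, less where a joint would pass 70% of its speed; a pose out of reach is approached as far as the arm can. A call with a number of a shift or a turn outside -1 to 1 is refused whole. A call with a gripper value outside its range is refused whole. The fingers move at their own pace and stop on an object; FORCE is the grip in N (left out, the last holds). Time passes only in rows, so rows that repeat a pose let the fingers close. It gives the time, the measured TCP pose, the force and the opening at its end, in the units of the state.
- r.read_state(): the state, without advancing time (a new reading comes with each control period).
- eyes.camera(name): name is "side" or "top" or "wrist"; returns the picture (384x512x3 uint8, blue, green, red); there is no depth.
- eyes.calibration(name): a dict with "fx", "fy", "cx", "cy" (pixels), "distortion" ([k1, k2, p1, p2, k3] as OpenCV has them; the pictures are not rectified), "R" (3x3) and "t" (3): a world point X has camera coordinates R X + t; the wrist camera has in their place "hand_eye" (4x4, takes a point from camera to tool coordinates, whose origin is the TCP and whose axes are the flange's). Camera axes: x right, y down, z forward; pixel columns grow to the right and rows downward; lengths in m; the calibration is good to about 2 mm. A picture is of the moment at which its call begins: read the wrist's pose just before it. calibration takes no time and is no camera call.
- r.close_job(): hands the job in, once; it reports no verdict.
The state is a dict: "time": time; "joint_positions": joint angles; "joint_vel": joint speeds; "joint_torque": joint torques, N m; "ee_pos": TCP position; "eef_rot": TCP orientation; "ft_force": force on the tool from outside, world axes, zero at the start; "torque": the same for the moment, N m; "width": finger opening in m.
Only numpy, scipy, OpenCV 4.12 (cv2) and the standard library are available. Lean on these libraries where they do the work, as an engineer would, in place of code of your own. Each camera call takes 0.05 s, during which the arm holds its last target. There are 200 camera calls.

## Working session

There is one attempt and no reset: what is moved stays moved. The work goes in short steps, Python scripts to look and compute and a shell command to move; the robot and the scene stay as the last step left them, time stands still between calls to the robot, and variables do not carry over. Pictures are saved under pics/ and viewed, about 8 in all and at most 12, crops included, and the job is handed in when it is done.

```bash
ls; mkdir -p pics
python3 - <<'E'
from bench import r,eyes
import cv2,numpy as np
print(r.read_state())
for n in("top","side"):
    c=eyes.calibration(n);print(n,{k:np.round(v,4).tolist() for k,v in c.items()})
    cv2.imwrite(f"pics/{n}0.png",eyes.camera(n))
c=eyes.calibration("wrist");print({k:np.round(v,4).tolist() for k,v in c.items()})
a=cv2.imread("pics/top0.png");cv2.imwrite("pics/top0b.png",cv2.resize(a,(800,600),interpolation=cv2.INTER_CUBIC))
a=cv2.imread("pics/side0.png");cv2.imwrite("pics/side0b.png",cv2.resize(a,(800,600),interpolation=cv2.INTER_CUBIC))
E
```

```text
pics
{'time': 0.0, 'joint_positions': array([ 1.16040434,  0.33287717, -0.06469317,  1.46097006,  0.02159512,
        1.3498699 , -0.08849118]), 'joint_vel': array([ 0.00179076,  0.00125661, -0.00118925,  0.00168787,  0.00011824,
       -0.00224723, -0.00057745]), 'joint_torque': array([-1.41208998e-04, -6.23251605e+01,  2.43468879e-02, -3.89882863e+01,
       -6.13760110e-02,  3.98731674e-02,  2.01429139e-04]), 'ee_pos': array([ 0.23619164, -0.57824663,  0.23273687]), 'eef_rot': array([ 9.81258537e-01,  1.92694509e-01, -1.68779426e-04, -6.94390131e-04]), 'ft_force': array([-0.23419665, -0.3776813 , -0.04598834]), 'torque': array([ 0.00126166, -0.06581878, -0.01189838]), 'width': 0.08686942877123915}
top {'fx': 486.3494, 'fy': 486.3494, 'cx': 258.7408, 'cy': 199.3356, 'distortion': [-0.1876, 0.0, 0.0, 0.0, 0.0], 'R': [[-0.0127, -0.9998, 0.0143], [-0.9982, 0.0118, -0.058], [0.0578, -0.015, -0.9982]], 't': [-0.0005, 0.4607, 1.1989]}
side {'fx': 428.2763, 'fy': 428.2763, 'cx': 251.2046, 'cy': 197.0818, 'distortion': [0.0449, 0.0, 0.0, 0.0, 0.0], 'R': [[-0.6759, -0.7369, 0.0151], [-0.5674, 0.5071, -0.6487], [0.4704, -0.4471, -0.7609]], 't': [0.2929, 0.3047, 0.8253]}
{'fx': 264.8646, 'fy': 264.8646, 'cx': 255.8193, 'cy': 192.9559, 'distortion': [0.0027, 0.0, 0.0, 0.0, 0.0], 'hand_eye': [[0.0005, -0.9625, -0.2713, 0.0735], [1.0, 0.0004, 0.0007, 0.0003], [-0.0006, -0.2713, 0.9625, -0.1505], [0.0, 0.0, 0.0, 1.0]]}
```

View pics/top0b.png

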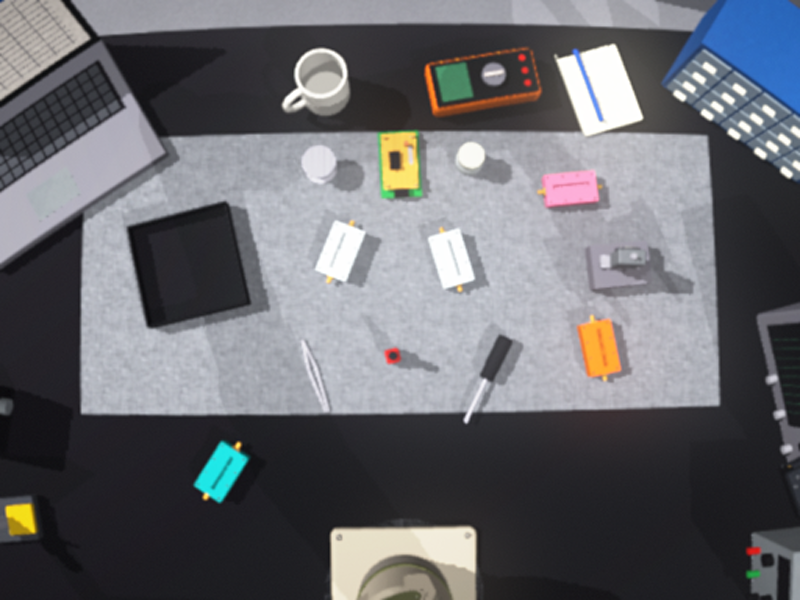

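View pics/side0b.png

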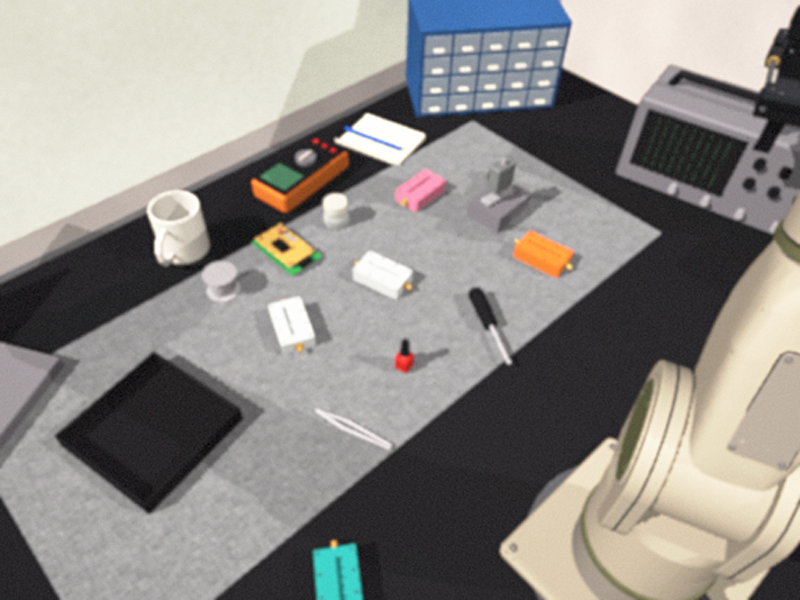

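The top view shows the two white housings at about (342,252) and (450,258), the tray at (190,265), and the stand with the gauge at (620,266), all in the 800x600 picture. The side view agrees.

```bash
cat > h.py <<'E'
from bench import r,eyes
import cv2,numpy as np
from scipy.spatial.transform import Rotation as Ro
def cam(n,s=None):
    c=eyes.calibration(n);K=np.array([[c["fx"],0,c["cx"]],[0,c["fy"],c["cy"]],[0,0,1]]);d=np.array(c["distortion"])
    if n=="wrist":
        T=np.eye(4);T[:3,:3]=Ro.from_quat(s["eef_rot"]).as_matrix();T[:3,3]=s["ee_pos"]
        M=np.linalg.inv(T@np.array(c["hand_eye"]));return K,d,M[:3,:3],M[:3,3]
    return K,d,np.array(c["R"]),np.array(c["t"])
def plane(C,px,z):
    K,d,R,t=C;u=cv2.undistortPoints(np.array(px,float).reshape(-1,1,2),K,d).reshape(-1,2)
    D=np.c_[u,np.ones(len(u))]@R;o=-R.T@t
    return (o+D*((z-o[2])/D[:,2])[:,None])[:,:2]
def proj(C,X):
    K,d,R,t=C;return cv2.projectPoints(np.array(X,float).reshape(-1,1,3),cv2.Rodrigues(R)[0],t,K,d)[0].reshape(-1,2)
def rect(C,m,z,lo=100):
    out=[]
    for c in cv2.findContours(m.astype(np.uint8)*255,cv2.RETR_EXTERNAL,cv2.CHAIN_APPROX_NONE)[0]:
        if cv2.contourArea(c)<lo: continue
        p=plane(C,c,z);q=cv2.minAreaRect((p*1000).astype(np.float32));out.append((np.round(q[0],1),np.round(q[1],1),round(q[2],1),np.round(c.reshape(-1,2).mean(0))))
    return out
def shot(n,f):
    s=r.read_state();a=eyes.camera(n);cv2.imwrite(f,a);return a,cam(n,s),s
E
python3 - <<'E'
from h import *
a=cv2.imread("pics/top0.png");C=cam("top");h=cv2.cvtColor(a,cv2.COLOR_BGR2HSV)
m=(h[...,2]>205)&(h[...,1]<40)
for q in rect(C,m,.024):print("white",q)
g=cv2.GaussianBlur(a,(3,3),0).max(2)
mm=np.zeros(g.shape,bool);mm[:,:170]=1
for q in rect(C,(g<45)&mm&(np.arange(384)[:,None]>125)&(np.arange(384)[:,None]<215)&(np.arange(512)>75),.028):print("tray",q)
cr=a[145:195,365:425];cv2.imwrite("pics/crop1.png",cv2.resize(cr,None,fx=10,fy=10,interpolation=cv2.INTER_CUBIC))
s=r.read_state();print(Ro.from_quat(s["eef_rot"]).as_matrix().round(3))
print(plane(C,[[378,158],[378,185],[415,184]],.034))
E
```

```text
white (array([60.6,  1.3]), array([112.5, 225.7]), 0.6, array([254., 354.]))
white (array([362.3, 138.7]), array([117.7,  15.7]), 18.0, array([201., 240.]))
white (array([545.2, -81. ]), array([90.4, 55.5]), 15.7, array([288., 165.]))
white (array([560.9,  95.6]), array([54.3, 92.4]), 67.9, array([218., 160.]))
white (array([701.7, 133.1]), array([52.4, 62.6]), 57.9, array([203., 105.]))
white (array([ 713. , -114.8]), array([43.2, 42. ]), 88.5, array([300.,  99.]))
white (array([841. , 131.8]), array([ 85.3, 114.1]), 72.4, array([201.,  50.]))
white (array([ 828.2, -335.9]), array([140.7, 107.9]), 16.9, array([381.,  57.]))
tray (array([539.5, 341.2]), array([166.9, 168. ]), 12.9, array([120., 170.]))
[[ 0.926  0.378 -0.001]
 [ 0.378 -0.926  0.001]
 [-0.    -0.001 -1.   ]]
[[ 0.55958179 -0.30576343]
 [ 0.49172774 -0.30354194]
 [ 0.49347083 -0.39974283]]
```

View pics/crop1.png

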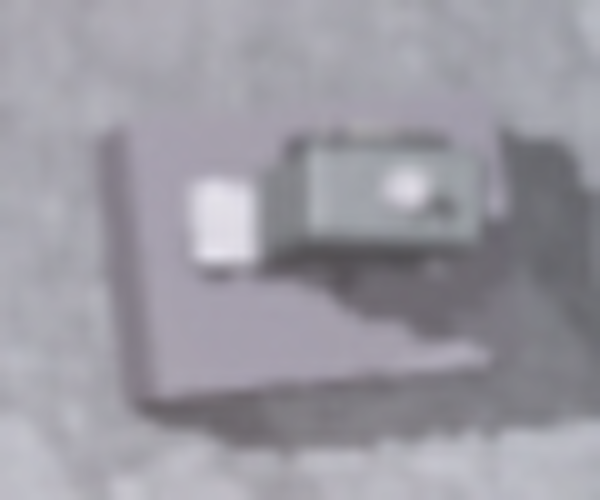

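Run:
```python
from h import *
C=cam("top")
o=np.array([365,145])-.45
f=lambda L:np.array(L)/10+o
p=plane(C,f([[308,150],[475,155],[472,240],[308,240]]),.108);print(p.round(4),p.mean(0))
p=plane(C,f([[192,180],[250,180],[250,265],[196,265]]),.042);print(p.round(4),p[[0,3]].mean(0))
p=plane(C,f([[125,130],[155,395],[490,365]]),.034);print(p.round(4),p[[0,2]].mean(0))
```

```text
[[ 0.5453 -0.328 ]
 [ 0.5441 -0.369 ]
 [ 0.5238 -0.3675]
 [ 0.5239 -0.3272]] [ 0.53428164 -0.34792449]
[[ 0.547  -0.3179]
 [ 0.5469 -0.3328]
 [ 0.5256 -0.3321]
 [ 0.5257 -0.3182]] [ 0.53634378 -0.31808506]
[[ 0.5607 -0.3034]
 [ 0.4941 -0.3089]
 [ 0.501  -0.3962]] [ 0.5308389  -0.34977424]
```

```bash
python3 -m inch '{"translation":[[0.5,0.38,0],[1,0.76,0],[1,0.76,0]],"rot":[[0,0,-0.1],[0,0,-0.2],[0,0,-0.32]],"jaw":[87,87,87]}'
python3 -m inch '{"translation":[[0.5,0.38,0],[1,0.76,0],[1,0.76,0]],"rot":[[0,0,0],[0,0,0],[0,0,0]],"jaw":[87,87,87]}'
python3 -m inch '{"translation":[[0.5,0.38,0],[1,0.76,0],[1,0.76,0],[1,0.76,0],[1,0.76,0]],"rot":[[0,0,0],[0,0,0],[0,0,0],[0,0,0],[0,0,0]],"jaw":[87,87,87,87,87]}'
python3 - <<'E'
from h import *
a,C,s=shot("wrist","pics/w1.png");print(s["ee_pos"],Ro.from_quat(s["eef_rot"]).as_matrix().round(3))
print(proj(C,[[.535,-.349,.034],[.535,-.349,.108]]))
cv2.imwrite("pics/w1b.png",cv2.resize(a,(800,600),interpolation=cv2.INTER_CUBIC))
E
```

```text
time: 0.4
ee_pos: [0.3401, -0.4988, 0.2324]
eef_rot: [1.0, 0.026, 0.001, -0.002]
ft_force: [1.0, -0.7, 0.7]
width: 0.0872
time: 0.7
ee_pos: [0.4433, -0.4193, 0.2322]
eef_rot: [1.0, 0.028, 0.001, -0.002]
ft_force: [0.6, 0.0, 1.4]
width: 0.087
time: 1.2
ee_pos: [0.5433, -0.3429, 0.2315]
eef_rot: [1.0, 0.029, 0.0, -0.002]
ft_force: [-0.1, -0.7, -0.1]
width: 0.0872
[ 0.54330501 -0.34287426  0.23149716] [[ 0.998  0.058  0.001]
 [ 0.058 -0.998  0.005]
 [ 0.001 -0.005 -1.   ]]
[[260.16925995 181.84083578]
 [260.95481049 197.59127779]]
```

View pics/w1b.png

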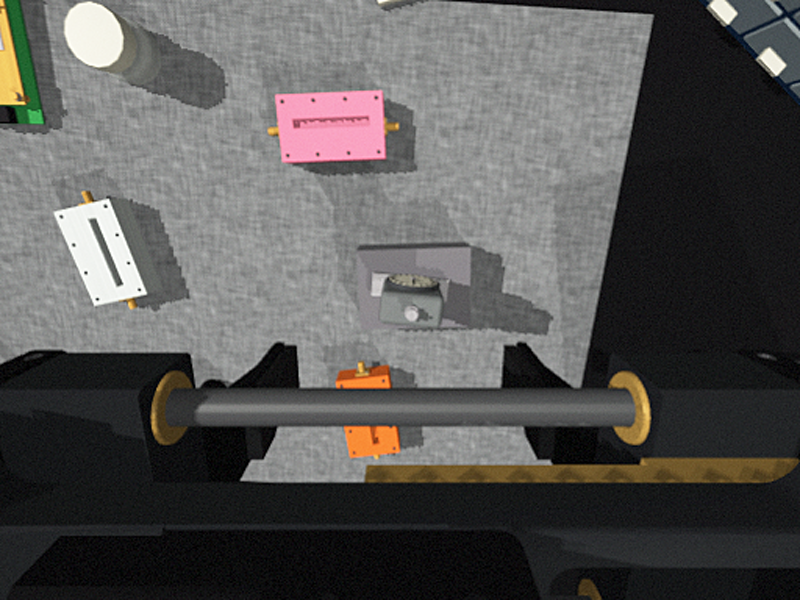

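The wrist view shows the gauge's case top at about (410,308) with the dial towards +x, and the nearer housing's slot running from (93,220) to (118,285).

Run:
```python
from h import *
s=r.read_state();C=cam("wrist",s)
f=lambda L:np.array(L)/1.5625-.2
def sh(n,L,z):
    p=plane(C,f(L),z);print(n,(p*1000).round(1).tolist(),(p.mean(0)*1000).round(1))
sh("case",[[386,291],[442,293],[438,328],[379,323]],.108)
sh("stand",[[358,247],[470,245],[470,328],[357,328]],.034)
sh("base",[[372,274],[448,278],[372,297]],.042)
sh("H",[[55,213],[109,199],[147,296],[95,306]],.024)
sh("slot",[[93,220],[118,285]],.024)
cr=cv2.imread("pics/w1.png")[150:215,222:308];cv2.imwrite("pics/c2.png",cv2.resize(cr,None,fx=8,fy=8,interpolation=cv2.INTER_CUBIC))
```

```text
case [[546.0, -334.5], [546.8, -372.8], [521.4, -372.1], [522.7, -330.7]] [ 534.2 -352.5]
stand [[564.0, -307.3], [571.0, -401.3], [497.5, -408.8], [491.8, -308.5]] [ 531.1 -356.5]
base [[543.2, -320.4], [543.4, -384.3], [523.2, -321.2]] [ 536.6 -342. ]
H [[576.7, -48.7], [591.0, -96.0], [507.7, -118.7], [495.6, -70.8]] [542.7 -83.5]
slot [[572.6, -80.0], [516.4, -94.0]] [544.5 -87. ]
```

View pics/c2.png

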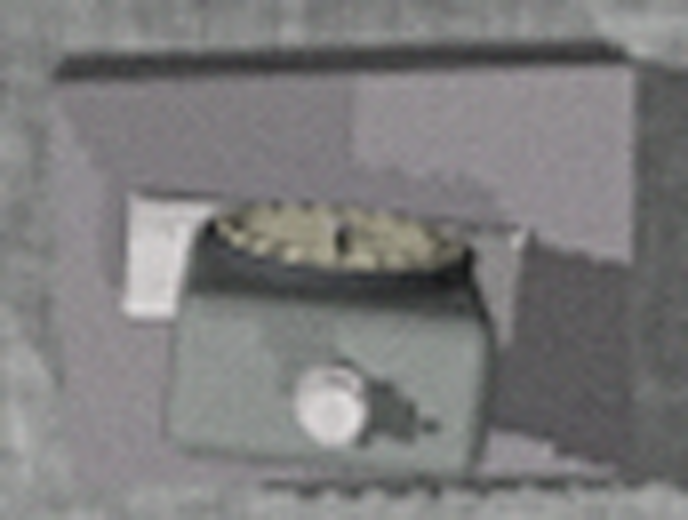

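```bash
python3 -m inch '{"translation":[[-0.09,-0.09,-0.3],[-0.09,-0.09,-0.7],[-0.09,-0.09,-0.9],[-0.09,-0.09,-0.9]],"rot":[[-0.005,0,-0.085],[-0.005,0,-0.085],[-0.005,0,-0.085],[-0.005,0,-0.085]],"jaw":[87,87,87,87]}'
python3 - <<'E'
from h import *
s=r.read_state();print(s["ee_pos"],Ro.from_quat(s["eef_rot"]).as_matrix().round(4))
E
```

```text
time: 1.65
ee_pos: [0.5302, -0.3539, 0.1384]
eef_rot: [1.0, -0.018, -0.002, -0.001]
ft_force: [0.0, 0.5, 0.9]
width: 0.0868
[ 0.53022029 -0.35388979  0.13836211] [[ 0.9993 -0.0359 -0.0047]
 [-0.0359 -0.9994  0.0014]
 [-0.0048 -0.0013 -1.    ]]
```

```bash
python3 -m inch '{"translation":[[0.03,0.02,-0.3],[0.03,0.02,-0.64],[0.03,0.02,-0.64],[0.03,0.02,-0.64]],"rot":[[0,0,0],[0,0,0],[0,0,0],[0,0,0]],"jaw":[87,87,87,87]}'
python3 -m inch '{"translation":[[0,0,0],[0,0,0],[0,0,0],[0,0,0],[0,0,0],[0,0,0],[0,0,0],[0,0,0]],"rot":[[0,0,0],[0,0,0],[0,0,0],[0,0,0],[0,0,0],[0,0,0],[0,0,0],[0,0,0]],"jaw":[60,44,40,40,40,40,40,40]}' 40
python3 - <<'E'
from h import *
s=r.read_state();print(s["ee_pos"],Ro.from_quat(s["eef_rot"]).as_matrix().round(4),s["ft_force"],s["torque"])
E
```

```text
time: 2.05
ee_pos: [0.5332, -0.3529, 0.076]
eef_rot: [1.0, -0.019, -0.002, -0.0]
ft_force: [-0.3, -0.7, 0.9]
width: 0.0874
time: 2.85
ee_pos: [0.5333, -0.3525, 0.0761]
eef_rot: [1.0, -0.018, -0.002, -0.001]
ft_force: [-0.4, 2.1, 2.2]
width: 0.044
[ 0.53333435 -0.35249284  0.07606559] [[ 0.9993 -0.0367 -0.0042]
 [-0.0367 -0.9993  0.0013]
 [-0.0042 -0.0011 -1.    ]] [-0.35949081  2.12565213  2.19712541] [ 0.43822575  0.081108   -0.0204263 ]
```

```bash
python3 -m inch '{"translation":[[0,0,0.2],[0,0,0.5],[0,0,0.8],[0,0.4,0.8],[0.05,0.8,0.8],[0.05,1,0.8]],"rot":[[0,0,0],[0,0,0],[0,0,0],[0,0,0.1],[0,0,0.2],[0,0,0.28]],"jaw":[40,40,40,40,40,40]}'
python3 -m inch '{"translation":[[0,0.4,0],[0,0.8,0],[0.05,1,0],[0.05,1,0]],"rot":[[0,0,0],[0,0,0],[0,0,0],[0,0,0]],"jaw":[40,40,40,40]}'
python3 - <<'E'
from h import *
s=r.read_state();print(s["ee_pos"],Ro.from_quat(s["eef_rot"]).as_euler("xyz",degrees=True),s["ft_force"])
E
```

```text
time: 3.45
ee_pos: [0.539, -0.2484, 0.1559]
eef_rot: [0.991, 0.132, -0.002, -0.001]
ft_force: [0.7, 0.5, -2.5]
width: 0.0438
time: 3.85
ee_pos: [0.5445, -0.1443, 0.1558]
eef_rot: [0.991, 0.135, -0.002, -0.002]
ft_force: [0.6, -0.6, -2.7]
width: 0.044
[ 0.54449846 -0.14425972  0.15578257] [-179.78383886    0.18958758   15.4646793 ] [ 0.64919678 -0.59522007 -2.70953421]
```

```bash
python3 -m inch '{"translation":[[0,0.3,0],[0,0.57,0],[0,0.57,0],[0,0.57,0],[0,0.57,0]],"rot":[[0,0,0],[0,0,0],[0,0,0],[0,0,0],[0,0,0]],"jaw":[40,40,40,40,40]}'
python3 - <<'E'
from h import *
a,C,s=shot("wrist","pics/w3.png");print(s["ee_pos"],Ro.from_quat(s["eef_rot"]).as_euler("xyz",degrees=True),s["ft_force"])
cv2.imwrite("pics/w3b.png",cv2.resize(a[60:300,156:356],None,fx=2.5,fy=2.5,interpolation=cv2.INTER_CUBIC))
E
```

```text
time: 4.35
ee_pos: [0.5443, -0.089, 0.1555]
eef_rot: [0.991, 0.134, -0.002, -0.001]
ft_force: [-0.6, 0.0, -1.7]
width: 0.0438
[ 0.54428381 -0.08899742  0.15550541] [-179.81569149    0.22617787   15.35096925] [-0.57699354  0.0139788  -1.67956333]
```

View pics/w3b.png

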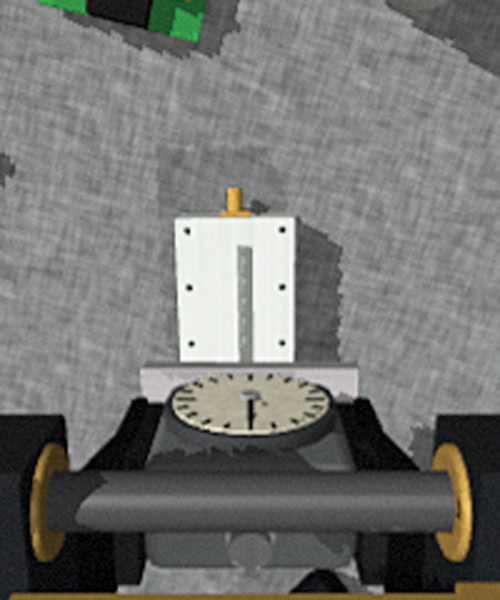

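```bash
cat >> h.py <<'E'
def tool(C,s,px,z):
    p=np.c_[plane(C,px,z),np.full(len(px),z)];return Ro.from_quat(s["eef_rot"]).inv().apply(p-s["ee_pos"])*1000
E
python3 - <<'E'
from h import *
s=r.read_state();C=cam("wrist",s);a=cv2.imread("pics/w3.png")
f=lambda L:np.array(L)/2.5+[156,60]-.3
print("base",tool(C,s,f([[141,368],[358,368]]),s["ee_pos"][2]-.034).round(1))
print("H",tool(C,s,f([[175,218],[298,218],[180,360],[295,360]]),.024).round(1))
# slot edges by row: subpixel dark centroid
g=a[...,:].mean(2)
P=[]
for v in range(162,202,4):
    w=g[v,245:264];d=np.clip(225-w,0,None);P.append([245+(d*np.arange(19)).sum()/d.sum(),v])
print(np.round(P,1).tolist());print(tool(C,s,P,.024).round(1).tolist())
# slot end
w=g[150:200,253:256].mean(1);print(w.round())
E
```

```text
base [[ 10.9 -31.6  34.1]
 [ 10.9  32.1  33.9]]
H [[ 44.5 -31.2 131.5]
 [ 44.5  20.6 131.3]
 [-18.5 -30.9 131.7]
 [-18.4  20.6 131.5]]
[[253.7, 162.0], [253.7, 166.0], [253.8, 170.0], [253.8, 174.0], [253.8, 178.0], [253.8, 182.0], [254.0, 186.0], [254.0, 190.0], [253.9, 194.0], [253.9, 198.0]]
[[28.5, -1.7, 131.4], [24.2, -1.7, 131.4], [19.8, -1.6, 131.5], [15.4, -1.7, 131.5], [11.0, -1.7, 131.5], [6.5, -1.7, 131.5], [2.0, -1.4, 131.5], [-2.6, -1.4, 131.5], [-7.2, -1.6, 131.6], [-11.8, -1.5, 131.6]]
[234. 235. 234. 234. 234. 235. 238. 234. 191. 141. 138. 135. 140. 146.
 152. 145. 139. 140. 141. 139. 137. 147. 155. 147. 140. 142. 139. 140.
 135. 148. 152. 145. 138. 140. 140. 138. 138. 146. 153. 145. 141. 136.
 140. 134. 144. 154. 153. 145. 138. 139.]
```

The wrist view shows the dial hand at free and the slot at crop column 245, with the probe axis at 250, so the offset is about -1.85 mm in tool y.

```bash
python3 -m inch '{"translation":[[0.02,0.025,-0.3],[0.02,0.025,-0.6],[0.02,0.025,-0.7],[0.02,0.025,-0.7],[0.02,0.025,-0.7],[0.02,0.025,-0.7]],"rot":[[0,0,0],[0,0,0],[0,0,0],[0,0,0],[0,0,0],[0,0,0]],"jaw":[40,40,40,40,40,40]}'
python3 - <<'E'
from h import *
a,C,s=shot("wrist","pics/w4.png");print(s["ee_pos"],Ro.from_quat(s["eef_rot"]).as_euler("xyz",degrees=True),s["ft_force"])
g=a.mean(2)
P=[]
for v in range(80,215,10):
    w=g[v,225:285];d=w<200;i=np.where(np.diff(d.astype(int)))[0]+225;print(v,i)
for v in (100,110,120,130,140):
    w=g[v,240:268];d=np.clip(225-w,0,None);P.append([240+(d*np.arange(28)).sum()/d.sum(),v])
print(tool(C,s,P,.024).round(1).tolist())
E
```

```text
time: 5.0
ee_pos: [0.5474, -0.0867, 0.0871]
eef_rot: [0.991, 0.133, -0.001, -0.001]
ft_force: [0.2, -0.6, -2.0]
width: 0.0438
[ 0.5473511  -0.08673914  0.08712919] [-1.79871297e+02  9.28645649e-02  1.53241298e+01] [ 0.2275858  -0.61188837 -2.00973137]
80 []
90 []
100 []
110 []
120 []
130 []
140 []
150 []
160 []
170 [279]
180 [249 258 279]
190 [249 258 279]
200 [250 258 279]
210 [274 275]
[[86.9, -1.7, 63.0], [79.6, -1.9, 63.0], [72.2, -1.4, 63.0], [64.7, -1.4, 63.0], [56.9, -1.1, 63.0]]
```

Run:
```python
from h import *
s=r.read_state();C=cam("wrist",s);a=cv2.imread("pics/w4.png");g=a.mean(2)
P=[]
for v in range(178,206,3):
    w=g[v,243:265];d=np.clip(220-w,0,None);P.append([243+(d*np.arange(22)).sum()/d.sum(),v])
print(np.round(P,1).tolist(),tool(C,s,P,.024).round(2).tolist())
print("rows",g[165:215,254].round())
for u in (240,270): print(u,g[200:230,u].round())
v=212
print("row",[ (v,np.where(np.diff((g[v,160:350]>130).astype(int)))[0]+160) for v in (210,214,218)])
```

```text
[[253.8, 178.0], [254.1, 181.0], [254.2, 184.0], [254.2, 187.0], [254.2, 190.0], [254.3, 193.0], [254.2, 196.0], [254.7, 199.0], [254.9, 202.0], [253.5, 205.0]] [[26.16, -1.13, 62.97], [23.63, -0.9, 62.97], [21.07, -0.85, 62.97], [18.5, -0.86, 62.98], [15.92, -0.85, 62.98], [13.31, -0.8, 62.99], [10.69, -0.84, 62.99], [8.06, -0.4, 63.0], [5.4, -0.3, 63.0], [2.73, -1.44, 63.01]]
rows [220. 220. 221. 223. 221. 223. 223. 223. 226. 213. 170. 141. 141. 139.
 147. 170. 164. 153. 150. 150. 142. 134. 135. 145. 140. 148. 149. 153.
 147. 153. 143. 139. 136. 142. 141. 142. 163. 165. 158. 135. 114. 100.
 155. 187. 164. 166. 178. 169. 172. 171.]
240 [241. 240. 243. 250. 221. 119.  98. 159. 181. 175. 150.  72. 122. 172.
 166. 169. 175. 166. 167. 169. 172. 170. 176. 176. 171. 172. 178. 118.
 107. 167.]
270 [240. 241. 240. 247. 217. 124. 102. 161. 179. 175. 164. 110.  76. 141.
 173. 171. 172. 169. 165. 160. 161. 166. 178. 165. 163. 171. 173. 172.
 175. 171.]
row [(210, array([160, 166, 173, 174, 246, 248, 254, 256, 262, 264, 299, 302, 309,
       310, 322, 323, 326, 327, 331, 333, 341, 345])), (214, array([227, 230, 233, 236, 274, 277, 280, 284, 299, 301, 308, 310, 312,
       313, 336, 337, 340, 341])), (218, array([194, 196, 210, 212, 222, 225, 257, 260, 285, 290, 295, 296, 298,
       300, 302, 310, 312, 320, 322, 330, 331, 334, 345, 347]))]
```

```bash
python3 -m inch '{"translation":[[-0.002,0.008,0],[-0.002,0.008,-0.03],[-0.002,0.008,-0.06],[-0.002,0.008,-0.09],[-0.002,0.008,-0.11],[-0.002,0.008,-0.12],[-0.002,0.008,-0.12]],"rot":[[0,0,0],[0,0,0],[0,0,0],[0,0,0],[0,0,0],[0,0,0],[0,0,0]],"jaw":[40,40,40,40,40,40,40]}'
python3 - <<'E'
from h import *
s=r.read_state();print(s["ee_pos"],Ro.from_quat(s["eef_rot"]).as_euler("xyz",degrees=True),s["ft_force"],s["torque"])
E
```

```text
time: 5.75
ee_pos: [0.5469, -0.0859, 0.0748]
eef_rot: [0.991, 0.133, -0.001, -0.001]
ft_force: [0.8, 0.3, -2.7]
width: 0.0437
[ 0.54694674 -0.08587817  0.07479353] [-1.79860201e+02  1.18021804e-01  1.53278242e+01] [ 0.75436291  0.33662433 -2.67998003] [ 0.00688396  0.02797422 -0.01698773]
```

```bash
python3 -m inch '{"translation":[[0,0,-0.02],[0,0,-0.04],[0,0,-0.05],[0,0,-0.05],[0,0,-0.05]],"rot":[[0,0,0],[0,0,0],[0,0,0],[0,0,0],[0,0,0]],"jaw":[40,40,40,40,40]}'
python3 - <<'E'
from h import *
s=r.read_state();print(s["ee_pos"],Ro.from_quat(s["eef_rot"]).as_euler("xyz",degrees=True),s["ft_force"],s["torque"])
E
```

```text
time: 6.25
ee_pos: [0.5469, -0.0859, 0.0698]
eef_rot: [0.991, 0.133, -0.001, -0.001]
ft_force: [0.5, 0.3, -1.9]
width: 0.0437
[ 0.54691928 -0.08586324  0.06976063] [-1.79856737e+02  1.24192649e-01  1.53312215e+01] [ 0.48777581  0.26266588 -1.87412964] [ 0.02945622  0.06302736 -0.01611956]
```

```bash
python3 -m inch '{"translation":[[0,0,-0.01],[0,0,-0.02],[0,0,-0.03],[0,0,-0.03],[0,0,-0.03]],"rot":[[0,0,0],[0,0,0],[0,0,0],[0,0,0],[0,0,0]],"jaw":[40,40,40,40,40]}'
python3 - <<'E'
from h import *
s=r.read_state();print(s["ee_pos"],s["ft_force"],s["torque"])
E
```

```text
time: 6.75
ee_pos: [0.5471, -0.0859, 0.0669]
eef_rot: [0.991, 0.133, -0.001, -0.001]
ft_force: [0.9, 0.2, 0.3]
width: 0.0435
[ 0.54711162 -0.0858677   0.06693771] [0.89860345 0.18753317 0.31542178] [0.01077307 0.04027956 0.01070886]
```

```bash
python3 -m inch '{"translation":[[0,0,-0.004],[0,0,-0.008],[0,0,-0.008]],"rot":[[0,0,0],[0,0,0],[0,0,0]],"jaw":[40,40,40]}'; python3 -m inch '{"translation":[[0,0,-0.003],[0,0,-0.005],[0,0,-0.005]],"rot":[[0,0,0],[0,0,0],[0,0,0]],"jaw":[40,40,40]}'
```

```text
time: 7.05
ee_pos: [0.5471, -0.0858, 0.0661]
eef_rot: [0.991, 0.133, -0.001, -0.001]
ft_force: [-0.9, 0.4, 0.4]
width: 0.0438
time: 7.35
ee_pos: [0.5472, -0.0859, 0.066]
eef_rot: [0.991, 0.133, -0.001, -0.001]
ft_force: [-2.6, 0.2, 5.0]
width: 0.0439
```

```bash
python3 -m inch '{"translation":[[0,0,-0.004],[0,0,-0.007],[0,0,-0.007]],"rot":[[0,0,0],[0,0,0],[0,0,0]],"jaw":[40,40,40]}'
python3 - <<'E'
from h import *
for i in range(3):
    a,C,s=shot("wrist",f"pics/p{i}.png");print(s["ee_pos"],s["ft_force"].round(2),s["torque"].round(3),Ro.from_quat(s["eef_rot"]).as_euler("xyz",degrees=True))
cv2.imwrite("pics/p2b.png",cv2.resize(a[150:330,156:356],None,fx=3,fy=3,interpolation=cv2.INTER_CUBIC))
E
```

```text
time: 7.65
ee_pos: [0.5472, -0.0859, 0.066]
eef_rot: [0.991, 0.133, -0.001, -0.001]
ft_force: [-3.5, -0.5, 9.2]
width: 0.0438
[ 0.54721218 -0.08585786  0.0659663 ] [-3.48 -0.46  9.18] [-0.013  1.024 -0.033] [-1.79890470e+02  9.78783063e-02  1.53288446e+01]
[ 0.54720876 -0.08586442  0.06598586] [-4.6   0.72  9.5 ] [ 0.061  1.047 -0.066] [-1.79890157e+02  9.70508753e-02  1.53255906e+01]
[ 0.54721595 -0.08584888  0.06597488] [-3.99  0.59  7.57] [ 0.048  1.018 -0.026] [-1.79889473e+02  9.54124720e-02  1.53276571e+01]
```

View pics/p2b.png

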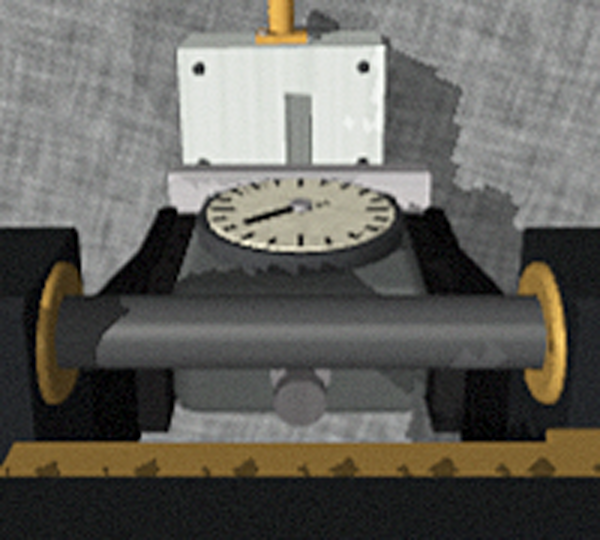

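The hand has turned about 57° from free, which is a 3.2 mm push and a depth of about 10.8 mm, so this housing is the deep one. I'll hold the press a bit longer, then retreat.

```bash
python3 -m inch '{"translation":[[0,0,-0.008],[0,0,-0.008],[0,0,-0.008],[0,0,-0.008],[0,0,-0.008],[0,0,-0.008],[0,0,-0.008],[0,0,-0.008]],"rot":[[0,0,0],[0,0,0],[0,0,0],[0,0,0],[0,0,0],[0,0,0],[0,0,0],[0,0,0]],"jaw":[40,40,40,40,40,40,40,40]}'
python3 - <<'E'
from h import *
s=r.read_state();print(s["ee_pos"],s["ft_force"].round(2))
E
python3 -m inch '{"translation":[[0,0,0.1],[0,0,0.4],[0,0,0.8],[-0.02,-0.5,0.9],[-0.05,-1,0.9],[-0.05,-1,0.9]],"rot":[[0,0,0],[0,0,0],[0,0,0],[0,0,-0.1],[0,0,-0.2],[0,0,-0.29]],"jaw":[40,40,40,40,40,40]}'
python3 -m inch '{"translation":[[-0.04,-0.5,0],[-0.06,-1,0],[-0.06,-1,0],[-0.06,-1,0]],"rot":[[0,0,0],[0,0,0],[0,0,0],[0,0,0]],"jaw":[40,40,40,40]}'
python3 - <<'E'
from h import *
s=r.read_state();print(s["ee_pos"],s["ft_force"],Ro.from_quat(s["eef_rot"]).as_euler("xyz",degrees=True))
a,C,s=shot("top","pics/t2.png");h=cv2.cvtColor(a,cv2.COLOR_BGR2HSV)
for q in rect(C,(h[...,2]>205)&(h[...,1]<40),.024):
    if 200<q[3][0]*0+q[0][0]<650 and q[1].max()<100: print(q)
E
```

```text
time: 8.6
ee_pos: [0.5472, -0.0858, 0.066]
eef_rot: [0.991, 0.133, -0.001, -0.001]
ft_force: [-4.1, 1.0, 10.4]
width: 0.0441
[ 0.54723241 -0.08583157  0.06597939] [-4.1   0.99 10.35]
time: 9.2
ee_pos: [0.5405, -0.1946, 0.1566]
eef_rot: [1.0, -0.025, -0.001, 0.001]
ft_force: [-1.5, 1.0, -2.5]
width: 0.0438
time: 9.6
ee_pos: [0.5333, -0.2972, 0.1562]
eef_rot: [1.0, -0.027, -0.001, 0.001]
ft_force: [0.8, 0.7, -3.1]
width: 0.0441
[ 0.53334101 -0.29721259  0.15622434] [ 0.75476801  0.68855561 -3.14264527] [ 1.79838987e+02  1.49740236e-01 -3.12475696e+00]
(array([545.1, -80.6]), array([87.2, 54.5]), 15.5, array([288., 165.]))
(array([559.2,  96.2]), array([53.7, 87.5]), 68.2, array([217., 160.]))
```

```bash
python3 -m inch '{"translation":[[0,-0.3,0],[0,-0.55,0],[0,-0.55,-0.2],[0,-0.55,-0.4],[0,-0.55,-0.4],[0,-0.55,-0.4]],"rot":[[0,0,0.017],[0,0,0.017],[0,0,0.017],[0,0,0.017],[0,0,0.017],[0,0,0.017]],"jaw":[40,40,40,40,40,40]}'
python3 - <<'E'
from h import *
s=r.read_state();print(s["ee_pos"],s["ft_force"],Ro.from_quat(s["eef_rot"]).as_euler("xyz",degrees=True))
E
```

```text
time: 10.25
ee_pos: [0.5347, -0.3482, 0.1167]
eef_rot: [1.0, -0.016, -0.001, 0.0]
ft_force: [-0.1, -0.6, -2.4]
width: 0.044
[ 0.5347456  -0.34822196  0.11669965] [-0.06617352 -0.63838932 -2.36948606] [ 1.79946566e+02  1.35269557e-01 -1.81972759e+00]
```

```bash
python3 -m inch '{"translation":[[-0.014,-0.045,0],[-0.014,-0.045,-0.1],[-0.014,-0.045,-0.25],[-0.014,-0.045,-0.35],[-0.014,-0.045,-0.385],[-0.014,-0.045,-0.395],[-0.014,-0.045,-0.395]],"rot":[[0,0,0],[0,0,0],[0,0,0],[0,0,0],[0,0,0],[0,0,0],[0,0,0]],"jaw":[40,40,40,40,40,40,40]}'
python3 -m inch '{"translation":[[0,0,-0.01],[0,0,-0.01],[0,0,-0.01]],"rot":[[0,0,0],[0,0,0],[0,0,0]],"jaw":[40,40,40]}'
```

```text
time: 10.95
ee_pos: [0.5334, -0.3528, 0.0771]
eef_rot: [1.0, -0.016, -0.001, 0.0]
ft_force: [0.3, -0.3, -2.7]
width: 0.0438
time: 11.25
ee_pos: [0.5335, -0.3528, 0.0763]
eef_rot: [1.0, -0.016, -0.001, 0.001]
ft_force: [0.4, 0.7, -2.5]
width: 0.0437
```

```bash
python3 -m inch '{"translation":[[0,0,-0.005],[0,0,-0.008],[0,0,-0.008]],"rot":[[0,0,0],[0,0,0],[0,0,0]],"jaw":[40,40,40]}'
python3 -m inch '{"translation":[[0,0,0],[0,0,0],[0,0,0],[0,0,0],[0,0,0],[0,0,0],[0,0,0.3],[0,0,0.6],[0,0,0.95],[0,0,0.95]],"rot":[[0,0,0],[0,0,0],[0,0,0],[0,0,0],[0,0,0],[0,0,0],[0,0,0],[0,0,0],[0,0,0],[0,0,0]],"jaw":[50,60,75,87,87,87,87,87,87,87]}'
```

```text
time: 11.55
ee_pos: [0.5336, -0.3529, 0.076]
eef_rot: [1.0, -0.016, -0.001, 0.001]
ft_force: [-2.0, 1.6, 3.8]
width: 0.044
time: 12.55
ee_pos: [0.5359, -0.3541, 0.1766]
eef_rot: [1.0, -0.016, 0.003, 0.003]
ft_force: [0.6, -0.7, -0.1]
width: 0.087
```

```bash
python3 -m inch '{"translation":[[0,0.5,0.2],[0,1,0.4],[0,1,0.4]],"rot":[[0,0,0],[0,0,0],[0,0,0]],"jaw":[87,87,87]}'
python3 -m inch '{"translation":[[0,0.5,0],[0,1,0],[0,1,0]],"rot":[[0,0,-0.1],[0,0,-0.2],[0,0,-0.33]],"jaw":[87,87,87]}'
python3 -m inch '{"translation":[[0,0.5,0],[0,1,0],[0,1,0]],"rot":[[0,0,0],[0,0,0],[0,0,0]],"jaw":[87,87,87]}'
python3 -m inch '{"translation":[[0.1,0.5,0],[0.1,1,0],[0.1,1,0],[0.1,1,0],[0.1,1,0]],"rot":[[0,0,0],[0,0,0],[0,0,0],[0,0,0],[0,0,0]],"jaw":[87,87,87,87,87]}'
python3 - <<'E'
from h import *
a,C,s=shot("wrist","pics/w5.png");print(s["ee_pos"],Ro.from_quat(s["eef_rot"]).as_euler("xyz",degrees=True))
cv2.imwrite("pics/w5b.png",cv2.resize(a,(800,600),interpolation=cv2.INTER_CUBIC))
h=cv2.cvtColor(a,cv2.COLOR_BGR2HSV)
for q in rect(C,(h[...,2]>205)&(h[...,1]<40),.024): print(q)
E
```

```text
time: 12.85
ee_pos: [0.5381, -0.2481, 0.2191]
eef_rot: [1.0, -0.012, 0.005, 0.002]
ft_force: [0.6, 0.0, 0.7]
width: 0.087
time: 13.15
ee_pos: [0.5387, -0.1409, 0.2192]
eef_rot: [0.983, -0.182, 0.004, 0.002]
ft_force: [0.6, -0.7, -0.7]
width: 0.0872
time: 13.45
ee_pos: [0.5385, -0.0339, 0.2192]
eef_rot: [0.984, -0.178, 0.004, 0.001]
ft_force: [1.2, 1.0, -0.3]
width: 0.0866
time: 13.95
ee_pos: [0.5486, 0.0643, 0.2188]
eef_rot: [0.984, -0.179, 0.004, 0.001]
ft_force: [-0.9, -0.8, 0.0]
width: 0.0872
[0.54864969 0.064331   0.21876395] [179.9700176   -0.48887532 -20.58981042]
(array([558.3,  94.5]), array([50.1, 84.8]), 67.9, array([231., 177.]))
(array([544.5, -83.2]), array([84.6, 50.5]), 16.0, array([364., 140.]))
```

View pics/w5b.png

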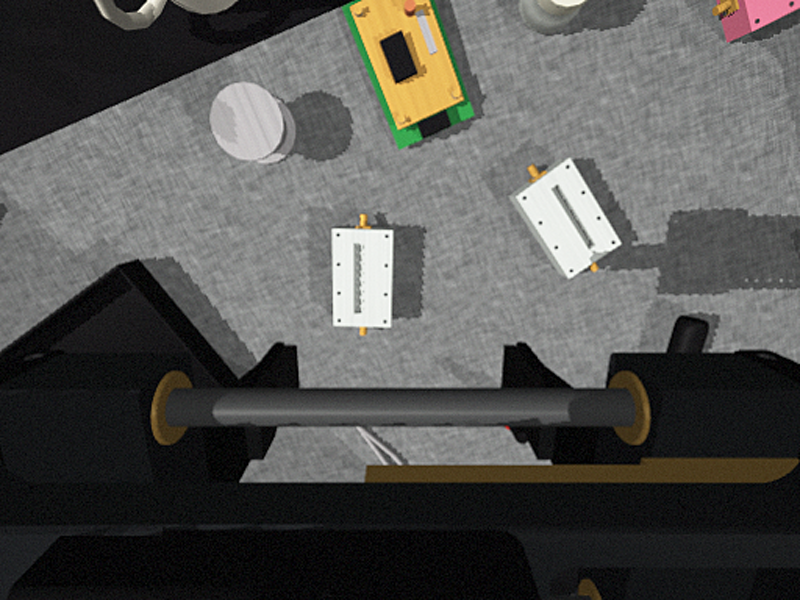

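The wrist view shows the second housing at about (362,278), square to the tool and with clear sides. Its position works out at (0.5583, 0.0945), yaw -22.1°.

```bash
python3 -m inch '{"translation":[[0.09,0.3,-0.3],[0.09,0.3,-0.7],[0.09,0.3,-1],[0.09,0.3,-1],[0.09,0.3,-1]],"rot":[[0,0,-0.025],[0,0,-0.025],[0,0,-0.025],[0,0,-0.025],[0,0,-0.025]],"jaw":[87,87,87,87,87]}'
python3 - <<'E'
from h import *
s=r.read_state();print(s["ee_pos"],s["ft_force"],Ro.from_quat(s["eef_rot"]).as_euler("xyz",degrees=True),Ro.from_quat(s["eef_rot"]).as_matrix()[:,2])
E
```

```text
time: 14.5
ee_pos: [0.5581, 0.0924, 0.1195]
eef_rot: [0.981, -0.193, 0.004, 0.001]
ft_force: [-0.3, 0.1, 1.2]
width: 0.0873
[0.55808075 0.09242765 0.11949718] [-0.25218526  0.09521097  1.18699835] [179.94945545  -0.49533057 -22.27133607] [ 0.00766578 -0.00409277 -0.99996224]
```

```bash
python3 -m inch '{"translation":[[0,0.02,-0.3],[0,0.02,-0.7],[0,0.02,-0.95],[0,0.02,-1],[0,0.02,-1]],"rot":[[0.004,0.007,0],[0.004,0.007,0],[0.004,0.007,0],[0.004,0.007,0],[0.004,0.007,0]],"jaw":[87,87,87,87,87]}'
```

```text
time: 15.0
ee_pos: [0.5591, 0.0941, 0.0209]
eef_rot: [0.981, -0.194, 0.001, -0.0]
ft_force: [-0.1, -0.2, 0.3]
width: 0.0873
```

```bash
python3 -m inch '{"translation":[[0,0,-0.04],[0,0,-0.06],[0,0,-0.06],[0,0,-0.06],[0,0,-0.06],[0,0,-0.06],[0,0,-0.06],[0,0,-0.06],[0,0,-0.06],[0,0,-0.06],[0,0,-0.06]],"rot":[[0,0,0],[0,0,0],[0,0,0],[0,0,0],[0,0,0],[0,0,0],[0,0,0],[0,0,0],[0,0,0],[0,0,0],[0,0,0]],"jaw":[87,87,87,70,55,45,45,45,45,45,45]}' 40
```

```text
time: 16.1
ee_pos: [0.5591, 0.0941, 0.0149]
eef_rot: [0.981, -0.193, 0.001, -0.0]
ft_force: [-0.1, 0.7, -0.4]
width: 0.0497
```

```bash
python3 -m inch '{"translation":[[0,0,0.3],[0,0,0.6],[0,0,0.95],[0,0.4,0.95],[-0.06,0.8,0.95],[-0.06,0.8,0.95]],"rot":[[0,0,0],[0,0,0],[0,0,0],[0,0,0],[0,0,0],[0,0,0]],"jaw":[45,45,45,45,45,45]}'
python3 -m inch '{"translation":[[-0.03,0.4,0],[-0.06,0.8,0],[-0.06,0.8,0],[-0.06,0.8,0]],"rot":[[0,0,0],[0,0,0],[0,0,0],[0,0,0]],"jaw":[45,45,45,45]}'
python3 -m inch '{"translation":[[-0.03,0.4,0],[-0.06,0.8,0],[-0.06,0.8,0],[-0.06,0.8,0],[-0.06,0.8,0]],"rot":[[0,0,0],[0,0,0],[0,0,0],[0,0,0],[0,0,0]],"jaw":[45,45,45,45,45]}'
python3 - <<'E'
from h import *
a,C,s=shot("wrist","pics/w6.png");print(s["ee_pos"],s["ft_force"],Ro.from_quat(s["eef_rot"]).as_euler("xyz",degrees=True))
cv2.imwrite("pics/w6b.png",a)
E
```

```text
time: 16.7
ee_pos: [0.551, 0.1811, 0.1102]
eef_rot: [0.982, -0.19, 0.0, -0.002]
ft_force: [0.1, 0.1, -2.9]
width: 0.0497
time: 17.1
ee_pos: [0.5439, 0.2626, 0.1096]
eef_rot: [0.982, -0.188, -0.0, -0.002]
ft_force: [0.8, -2.2, -3.0]
width: 0.0495
time: 17.6
ee_pos: [0.5379, 0.3419, 0.1092]
eef_rot: [0.982, -0.188, -0.0, -0.001]
ft_force: [0.8, -0.2, -1.8]
width: 0.0495
[0.53791482 0.34185671 0.10921683] [ 0.82659794 -0.15170661 -1.7771475 ] [-1.79885547e+02  5.74713789e-02 -2.16654872e+01]
```

View pics/w6b.png

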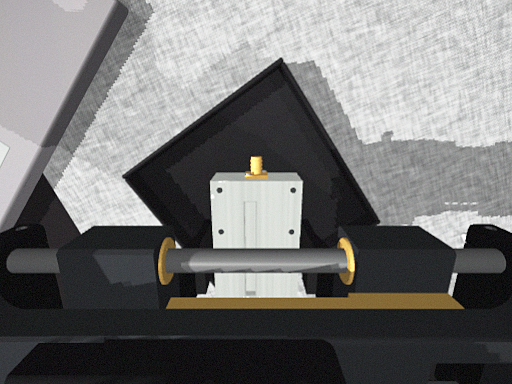

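The wrist view shows the held housing over the tray, whose corners are near (281,60), (125,177) and (378,222).

```bash
python3 -m inch '{"translation":[[0,0,-0.3],[0,0,-0.6],[0,0,-0.8],[0,0,-0.87],[0,0,-0.87]],"rot":[[0,0,0],[0,0,0],[0,0,0],[0,0,0],[0,0,0]],"jaw":[45,45,45,45,45]}'
python3 -m inch '{"translation":[[0,0,-0.01],[0,0,-0.02],[0,0,-0.02]],"rot":[[0,0,0],[0,0,0],[0,0,0]],"jaw":[45,45,45]}'
```

```text
time: 18.15
ee_pos: [0.5387, 0.3388, 0.0215]
eef_rot: [0.982, -0.19, -0.001, -0.0]
ft_force: [-0.4, -0.5, -1.1]
width: 0.0496
time: 18.45
ee_pos: [0.5392, 0.3389, 0.0204]
eef_rot: [0.982, -0.19, -0.0, -0.001]
ft_force: [0.3, -0.5, -1.3]
width: 0.0496
```

```bash
python3 -m inch '{"translation":[[0,0,-0.01],[0,0,-0.015],[0,0,-0.015]],"rot":[[0,0,0],[0,0,0],[0,0,0]],"jaw":[45,45,45]}'
```

```text
time: 18.75
ee_pos: [0.5393, 0.339, 0.019]
eef_rot: [0.982, -0.19, -0.0, -0.001]
ft_force: [0.2, -0.9, -1.7]
width: 0.0497
```

```bash
python3 -m inch '{"translation":[[0,0,-0.005],[0,0,-0.008],[0,0,-0.008]],"rot":[[0,0,0],[0,0,0],[0,0,0]],"jaw":[45,45,45]}'
python3 -m inch '{"translation":[[0,0,0],[0,0,0],[0,0,0],[0,0,0],[0,0,0.2],[0,0,0.6],[0,0,1],[0,0,1]],"rot":[[0,0,0],[0,0,0],[0,0,0],[0,0,0],[0,0,0],[0,0,0],[0,0,0],[0,0,0]],"jaw":[55,65,72,72,72,72,72,72]}'
python3 -m inch '{"translation":[[-0.3,0.3,0.3],[-0.6,0.6,0.6],[-0.6,0.6,0.9],[-0.6,0.6,0.9]],"rot":[[0,0,0],[0,0,0],[0,0,0],[0,0,0]],"jaw":[72,72,72,72]}'
python3 - <<'E'
from h import *
a,C,s=shot("top","pics/t3.png");b,D,s=shot("side","pics/s3.png")
cv2.imwrite("pics/f.png",np.hstack([cv2.resize(a[110:230,70:430],None,fx=2.2,fy=2.2)]))
x=cv2.resize(a[100:230,70:430],(798,288),interpolation=cv2.INTER_CUBIC);y=cv2.resize(b[80:330,20:480],(574,312),interpolation=cv2.INTER_CUBIC)
y=np.hstack([y,np.zeros((312,224,3),np.uint8)]);cv2.imwrite("pics/f.png",np.vstack([x,y]))
E
```

```text
time: 19.05
ee_pos: [0.5393, 0.3391, 0.0189]
eef_rot: [0.982, -0.19, -0.0, -0.001]
ft_force: [-3.5, -1.7, 5.1]
width: 0.0496
time: 19.85
ee_pos: [0.5421, 0.341, 0.1253]
eef_rot: [0.982, -0.19, 0.003, -0.004]
ft_force: [0.9, -0.4, -0.2]
width: 0.0716
time: 20.25
ee_pos: [0.4803, 0.4052, 0.2188]
eef_rot: [0.982, -0.188, 0.004, -0.007]
ft_force: [-0.3, 0.3, 0.1]
width: 0.0721
```

View pics/f.png

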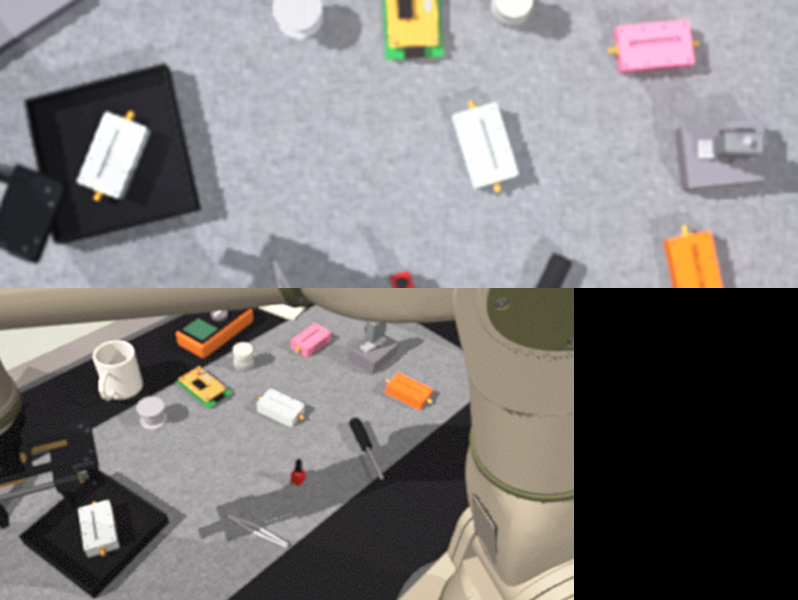

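The final view shows the housing flat near the tray's middle at (113,155). The gauge is upright on its stand at (740,140), and the other housing and the bystanders are in place.

Run:
```python
from h import *
a=cv2.imread("pics/top0.png");b=cv2.imread("pics/t3.png");sl=(slice(145,195),slice(365,425))
print("gauge shift px",cv2.phaseCorrelate(a[sl].mean(2),b[sl].mean(2)))
h=cv2.cvtColor(b,cv2.COLOR_BGR2HSV)
for q in rect(cam("top"),(h[...,2]>205)&(h[...,1]<40),.028):
    if q[1].max()<100: print(q)
print(r.close_job())
```

```text
gauge shift px ((0.4935990453015364, 0.038125976449379095), 0.9050677099155447)
(array([ 17.1, 425.9]), array([36.9, 86. ]), 2.5, array([ 93., 379.]))
(array([538.8, 340.3]), array([52.5, 85.1]), 67.6, array([120., 169.]))
(array([544.7, -80.7]), array([90.1, 55.3]), 15.7, array([288., 165.]))
(array([701.3, 131.8]), array([54.4, 63.1]), 53.4, array([203., 105.]))
(array([ 713.2, -115.5]), array([44.1, 45.4]), 80.1, array([301.,  99.]))
the job is handed in; nothing more can be done
None
```

The shallow housing is in the tray, the gauge is back on its stand, and the job is handed in at about 20 s of the 61 s. No verdict came back.

- **Measurement:** I checked the housing at (0.545, -0.083). With the base flat on its top and about 9–13 N pressed for about 1.5 s, the dial read a push of about 3.2 mm, so the slot is about 10.8 mm deep. That makes it the good 11 mm one. I did not measure the other housing; it is the shallow one by elimination.
- **Gauge:** It went back to the pose I picked it up from. The top view shows it about 0.5 px (roughly 1 mm) from its starting position.
- **Shallow housing:** It lies in the tray about 1 mm from the middle, and the pictures show it flat.
- **Everything else:** The measured housing moved less than 1 mm. The other things look undisturbed in the last pictures, and the robot is clear of everything.

No check failed or disagreed. Lateral forces of about 4 N appeared while pressing, which was no problem.

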